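# Slip-angle test of a copper contact block on a tilt plate

## Robot

A 6-joint arm with a two-finger parallel gripper is mounted at the origin on the work surface. World frame = base frame: x ahead of the robot, y to its left, z up, the work surface at z = 0. Lengths are in m, angles in degrees, forces in N, time in s.
With the tool pointing down it reaches from about 0.4 to 0.825 m from the base axis. Payload 7 kg.
Tool frame: the origin (TCP) lies on the front face of the gripper's body, between the roots of the fingers; the fingertips stand 66 mm ahead of it and the grasp point (between the pads) lies 47 mm ahead of it; z points along the fingers, y is the direction in which the jaws open and shut (so a half turn about z gives the same grasp; the last joint's range is limited). The gripper opens to 88 mm and grips with 3 to 60 N. Pads are 19 mm wide; open, the fingers measure 130 mm over their backs; the gripper's body (78 mm by 193 mm) begins 47 mm behind the grasp point.
Start: joints at [-47.492, 20.546, 0.682, 0, -70.136, -16.507], TCP at [0.296, -0.607, 0.292] pointing down, gripper open.
Joint ranges: [-176.03, 176.03], [-82.01, 121.73], [-58.28, 71.71], [-173.87, 95.51], [-174.79, -0.11], [-173.66, 173.66]. Speed limits (degrees/s): [136.94, 136.94, 172.46, 180, 180, 180].

## Interface

Orientations are given as [roll, pitch, yaw] about the fixed x, y, z axes, in that order (R = Rz(yaw) Ry(pitch) Rx(roll)).
In Python, from cell import get_obs, imaging, ticket gives the robot as it stands.
- The arm moves only by the tool play_rows, never from a script. Its argument "motion" is a list of rows, each an object of numbers: "fingers": the finger opening in mm, from 0 to 87.6; "dx", "dy", "dz": the shift along the world's x, y, z in mm; "spin": the turn about the world's z in degrees. A call has exactly 10 rows; each row is the pose to reach, as a shift and turn from the pose commanded when the call began; what a row does not reach only later rows make up. A row lasts 1/8 s, in which the tool goes at most 62.5 mm and 10.7 degrees, less where a joint would pass 70% of its speed; a pose out of reach is approached as far as the arm can. A call with a gripper value outside its range is refused whole. The fingers move at their own pace and stop on an object; "grip_force" is the grip in N (left out, the last holds). Time passes only in rows, so rows that repeat a pose let the fingers close, or fill a call up. It gives the time, the measured TCP pose, the force and the opening at its end, in the units of the state.
- get_obs(): the state, without advancing time (a new reading comes with each control period).
- imaging.grab_frame(name): name is "scene" or "top"; returns a dict with "frame" (400x640x3 uint8, red, green, blue), "fx", "fy", "cx", "cy" (pixels), "T" (4x4, takes a point from camera to world coordinates). Camera axes: x right, y down, z forward; pixel columns grow to the right and rows downward; lengths in m; the calibration is good to about 2 mm. A picture is of the moment at which its call begins. There is no depth.
- ticket.job_done(): hands the job in, once; it reports no verdict.
The state is a dict: "clock": time; "joint_positions": joint angles; "qd": joint speeds; "tau": joint torques, N m; "position": TCP position; "eef_rot": TCP orientation; "force": force on the tool from outside, world axes, zero at the start; "torque": the same for the moment, N m; "finger_gap": opening from 0.0 (shut) to 1.0 (fully open).
Only numpy, scipy, OpenCV 4.12 (cv2) and the standard library are available. Lean on these libraries where they do the work, as an engineer would, in place of code of your own. Each camera call takes 0.05 s, during which the arm holds its last target. There are 200 camera calls.

## Task

Find the angle at which the copper block slips: raise the hinged steel plate smoothly by its bar handle, touching neither part on it, until the block slides down to the stop, and leave the plate standing at that angle; stop in time, as the rubber-footed insulator beside the block must not slip. Then note the angle: slide the gauge by its knob along its channel under the plate until its nose meets the underside, seat it there with a steady push of about 8 N for a moment (more than 5 N, and never more than 13 N, between nose and plate), and let go with plate and gauge left there. Leave the things lying around the rig alone.

Things in the scene. Friction and masses are not known exactly. Their poses are not given: they have to be found in the camera images.
- rig: Fixed bench rig: grey steel base 190 x 580 x 12 mm lying on the table, long along its y. Origin on the table, under the middle of the channel; x across, y along the rig from the hinge end towards the gauge end, z up. The base spans y -280 to +300 mm. The plate's hinge axis is parallel to rig x at y -240, z 32 mm. The channel runs along y at x = 0 between two rails 10 mm high, 20 mm apart; small dark scale ticks lie beside it.
- plate (a joint): Angle (rad) of the hinged steel plate: 0 lying level, growing as its free (+y) end is raised; limit 0.7. The stiff friction hinge (about 2.2 N m) holds the plate at any angle when let go; raising it takes about 12 to 20 N at the handle. The block slips somewhere between 0.26 and 0.42 rad, the insulator at 0.09 to 0.15 rad more; both are at rest below that. Raise smoothly: never above 0.8 rad/s.
- plate_hinge (a point): Point on the hinge axis at the middle of the plate, fixed to the plate: its axes turn with the plate (x along the hinge, y up the plate towards its free end, z square to it; underside at z 0, top face at z 5 mm). The plate is 170 mm wide, 240 mm long and 5 mm thick; a stop 19 mm high above the underside lies across it with its upper face at y 33 mm; side lips 8 mm high.
- plate_handle (a point): Centre of the plate's handle: a round dark steel bar 12 mm thick, 132 mm long, parallel to the hinge, on two posts 120 mm apart standing on the plate's top near its free end. In the plate_hinge frame it lies at y 205, z 60 mm (55 mm above the top face), so it can be pinched from above and turns in the grip as the plate tilts.
- block: The part under test: loose copper block 44 x 40 x 25 mm (x, y, z), 0.16 kg or so. Origin at the centre of its underside. Starts on the plate beside the insulator with its centre 138 to 150 mm up the plate from the hinge (either side of the middle); against the stop its centre is 53 mm from the hinge.
- insulator: Loose ribbed brown insulator on a black rubber foot, 42 mm across, 37 mm high, 0.16 kg or so, beside the block and as far up the plate. Origin at the centre of its underside. It must not slip down the plate.
- gauge: Loose sliding gauge, 0.3 kg, lying in the channel: aluminium bar 16 wide, 214 long, 14 high, with an upright nose post at the plate end and a knob at the other. Origin on the bar's underside below the nose; y along the rig away from the hinge, z up. Sliding it along -y brings the nose under the raised plate; its own sliding drag is about 1 to 4 N. It starts with the nose clear beyond the plate's free end.
- gauge_nose (a point): Centre of the round steel nose bar of the gauge: 12 mm thick, lying across the rig, 59 mm above the gauge's underside (71 mm above the table, 39 mm above the hinge axis). When it touches the plate's underside it is at z -6 mm in the plate_hinge frame. Once the nose meets the plate, each newton of push beyond this drag gives about 1 to 1.3 N between nose and plate; the wedged gauge stays put when let go.
- gauge_knob (a point): Grip point of the gauge's black knob: upright block 18 mm across (x) by 24 mm (y), reaching from 26 to 75 mm above the table; this point is 57 mm above the table and 190 mm along gauge +y from the nose.
- screwdriver: Bystander: screwdriver lying beyond the rig. Leave it.
- bushing: Bystander: white ceramic bushing 52 mm across, 70 mm high. Leave it.
- collar: Bystander: brass collar 52 mm across, 20 mm high. Leave it.
Mind the look-alikes: they are no part of the job. There is more than one size of the gauge; the job needs the middle-sized.

How it is judged (in metres and radians):
On the way, in this order (a step that is already met when the one before it is completed fails the run):
1. the plate is raised and the block has slid down to the stop while the insulator has stayed (value of joint plate above 0.2 rad and y of block in the frame of plate_hinge between 0.045 and 0.062 m and z of block in the frame of plate_hinge between 0 and 0.012 m and y of insulator in the frame of plate_hinge above 0.11 m), for 0.2 s.
2. the gauge's nose is pressed with more than 5 N on the underside of the raised plate (contact force between gauge and plate above 5 N and z of gauge_nose in the frame of plate_hinge between -0.008 and -0.0035 m and y of gauge_nose in the frame of plate_hinge between 0.06 and 0.23 m and x of gauge_nose in the frame of plate_hinge between -0.006 and 0.006 m), for 0.3 s.
At the end, for the whole second after the job is handed in: Plate standing by itself above 0.2 rad; block at rest against the stop (centre 45 to 62 mm up the plate from the hinge); insulator still over 110 mm up the plate; gauge flat and at rest in its channel, its nose against the plate's underside (gap under 2 mm) (all of step 1 and z of gauge_nose in the frame of plate_hinge between -0.008 and -0.0035 m and y of gauge_nose in the frame of plate_hinge between 0.06 and 0.23 m and x of gauge_nose in the frame of plate_hinge between -0.006 and 0.006 m and angle between gauge's own z axis and vertical below 0.04 rad and linear speed of gauge below 0.01 m/s and linear speed of each of block, insulator below 0.02 m/s); the robot touches nothing.
It fails at once if the insulator slipped down the plate (y of insulator in the frame of plate_hinge below 0.11 m).
It fails at once if the plate was jerked (over 0.8 rad/s either way), or let down again after the block had slipped (velocity of joint plate above 0.8 rad/s or velocity of joint plate below -0.8 rad/s or (y of block in the frame of plate_hinge below 0.065 m and velocity of joint plate below -0.2 rad/s)).
It fails at once if the robot touched the block or the insulator (contact force between any of the fingers, the arm and block above 0.5 N or contact force between any of the fingers, the arm and insulator above 0.5 N).
It fails at once if the gauge was pressed against the plate with more than 13 N (contact force between gauge and plate above 13 N).
It fails at once if a bystander was moved by more than 20 mm (distance of any of screwdriver, bushing, collar from where it was at the start of the episode above 0.02 m).
It also fails if it takes over 72 s, if anything falls off the work surface, if the arm or the gripper's body presses on something with over 40 N, if the wrist force passes 120 N, or if a joint passes its speed limit or range.

## Working session

There is one attempt and no reset: what is moved stays moved. The work goes in short steps, Python scripts to look and compute and a tool call to move; the robot and the scene stay as the last step left them, time stands still between calls to the robot, and variables do not carry over. Pictures are saved under pics/ and viewed, about 8 in all and at most 12, crops included, and the job is handed in when it is done.

Besides the shell and the picture viewer there is one more tool, called after "Request:" as name([rows], argument=value, ...), one row to a line, values as JSON. play_rows: Moves the arm, as the interface text tells. Its arguments: {"type":"object","properties":{"motion":{"type":"array","items":{"type":"object","properties":{"fingers":{"type":"number"},"dx":{"type":"number"},"dy":{"type":"number"},"dz":{"type":"number"},"spin":{"type":"number"}}}},"grip_force":{"type":"number"}},"required":["motion"]}

```bash
mkdir -p pics
cat > h.py <<'E'
import numpy as np, cv2
from cell import get_obs, imaging, ticket
def grab(name, fn=None):
    f=imaging.grab_frame(name)
    if fn: cv2.imwrite('pics/'+fn, f['frame'][:,:,::-1])
    return f
def ray(f,u,v):
    T=np.array(f['T']); d=T[:3,:3]@np.array([(u-f['cx'])/f['fx'],(v-f['cy'])/f['fy'],1]); return T[:3,3],d
def onz(f,u,v,z):
    o,d=ray(f,u,v); return o+d*(z-o[2])/d[2]
def proj(f,p):
    T=np.array(f['T']); c=T[:3,:3].T@(np.array(p)-T[:3,3]); return f['fx']*c[0]/c[2]+f['cx'], f['fy']*c[1]/c[2]+f['cy']
E
python3 - <<'E'
from h import *
for n in('scene','top'):
    f=grab(n,n+'0.png'); print(n,f['fx'],f['cx'],f['cy'],np.round(f['T'],3).tolist())
print(get_obs())
E
```

```text
scene 365.0790290744148 313.7222107082761 200.48597477933444 [[0.859, 0.259, -0.441, 0.857], [0.511, -0.463, 0.724, -0.529], [-0.017, -0.847, -0.531, 0.501], [0.0, 0.0, 0.0, 1.0]]
top 503.759732956891 317.9895374115075 196.1751527146736 [[0.015, -0.988, 0.152, 0.366], [-1.0, -0.013, 0.012, 0.02], [-0.01, -0.152, -0.988, 1.102], [0.0, 0.0, 0.0, 1.0]]
{'clock': 0.1, 'joint_positions': array([-4.74930755e+01,  2.05866715e+01,  6.40858719e-01, -1.56523371e-02,
       -7.01361681e+01, -1.65060176e+01]), 'qd': array([ 0.03986366, -0.16467425,  0.07401401,  0.09500634,  0.04941961,
        0.05808166]), 'tau': array([ 3.30653693e-04, -5.84162736e+01,  2.93750149e+01,  7.01539278e+00,
        1.01778569e-02, -7.90610056e-05]), 'position': array([ 0.29573718, -0.60640586,  0.29134426]), 'eef_rot': array([ 1.79917217e+02, -9.18516850e-03, -1.54004415e+02]), 'force': array([-0.53963251,  0.51221061, -1.1890136 ]), 'torque': array([-9.63434308e-05, -9.46977226e-02,  1.90399013e-03]), 'finger_gap': 1.0010283313620802}
```

View pics/top0.png

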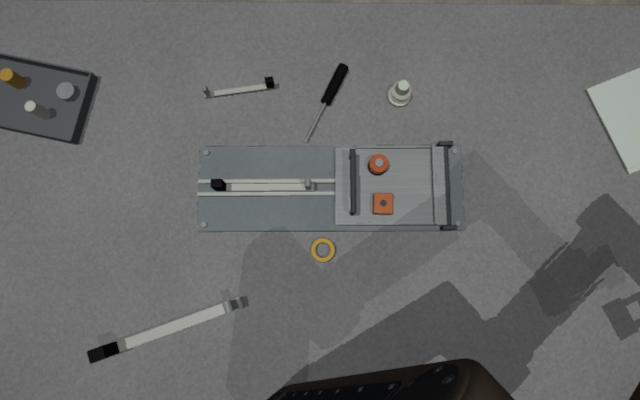

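View pics/scene0.png

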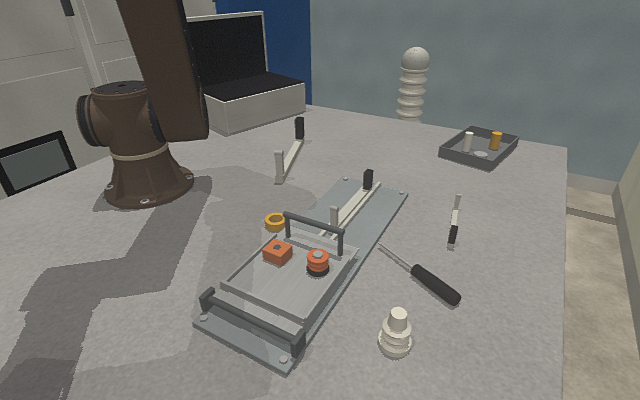

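Run:
```python
from h import *
f=grab('top'); im=f['frame'].astype(int)
c=im[130:245,190:480]
cv2.imwrite('pics/crop1.png',cv2.resize(c[:,:,::-1].astype(np.uint8),None,fx=2.75,fy=2.75,interpolation=cv2.INTER_CUBIC))
# base: bluish mask
m=((im[:,:,2]-im[:,:,0])>8).astype(np.uint8); m[:130]=0;m[245:]=0;m[:,:185]=0;m[:,480:]=0
m=cv2.morphologyEx(m,cv2.MORPH_OPEN,np.ones((3,3)))
ys,xs=np.nonzero(m); 
cs,_=cv2.findContours(m,0,2); k=max(cs,key=cv2.contourArea); print('base',cv2.minAreaRect(np.vstack(cs)), xs.min(),xs.max(),ys.min(),ys.max())
b=cv2.boxPoints(cv2.minAreaRect(np.vstack([q for q in cs if cv2.contourArea(q)>50])))
for p in b: print(p,onz(f,*p,0.012).round(4))
# dark
d=(im.max(2)<45).astype(np.uint8); d[:140]=0;d[235:]=0;d[:,:190]=0;d[:,475:]=0
n,l,s,ce=cv2.connectedComponentsWithStats(d)
for i in range(1,n):
    if s[i,4]>15: print('dark',s[i],ce[i].round(1))
# orange
o=((im[:,:,0]-im[:,:,2])>60).astype(np.uint8)
n,l,s,ce=cv2.connectedComponentsWithStats(o)
for i in range(1,n):
    if s[i,4]>15: print('orange',s[i],ce[i].round(1))
```

```text
base ((336.5, 188.0), (82.0, 243.0), 90.0) 215 458 147 229
[250. 147.] [0.6413 0.1867 0.012 ]
[331. 147.] [0.6435 0.0066 0.012 ]
[331. 229.] [0.4611 0.0045 0.012 ]
[250. 229.] [0.4586 0.1802 0.012 ]
dark [437 143  15   5  25] [444.1 145.1]
dark [211 179  15  12 151] [218.  184.7]
orange [  0  68  13  13 131] [ 5.9 74.3]
orange [369 154  19  20 213] [377.8 163.6]
orange [373 193  19  21 338] [382.5 203. ]
orange [311 238  24  24 265] [322.5 249.6]
```

View pics/crop1.png

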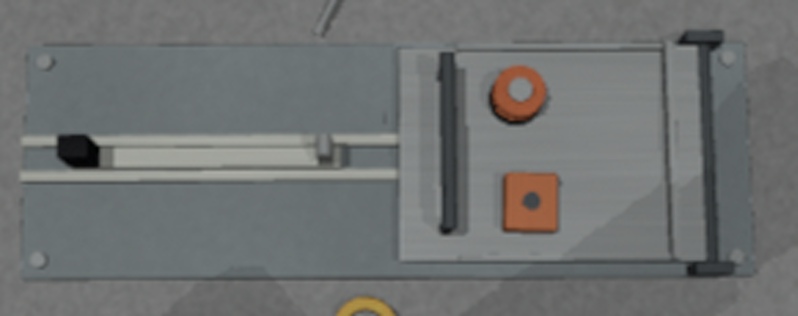

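Run:
```python
from h import *
f=grab('top')
def P(n,u,v,z): print(n,onz(f,190+(u+.5)/2.75-.5,130+(v+.5)/2.75-.5,z).round(4))
for n,u,v in [('bTL',25,45),('bTR',752,42),('bBL',20,277),('bBR',755,275),('o1',45,62),('o2',728,58),('o3',38,260),('o4',738,257)]: P(n,u,v,.012)
for n,u,v in [('railLu',22,141),('railLd',20,177),('railRu',398,139),('railRd',398,174)]: P(n,u,v,.022)
P('hT',447,53,.096);P('hB',447,232,.096);P('knob',73,149,.075);P('nose',323,146,.077)
P('plateedgeT',399,48,.037);P('plateedgeB',400,260,.037)
P('ins',519,88,.074); P('blk',531,201,.062)
```

```text
bTL [0.642  0.3011 0.012 ]
bTR [ 0.6519 -0.2862  0.012 ]
bBL [0.4539 0.2954 0.012 ]
bBR [ 0.4637 -0.2832  0.012 ]
o1 [0.6281 0.2842 0.012 ]
o2 [ 0.6384 -0.2665  0.012 ]
o3 [0.4676 0.2819 0.012 ]
o4 [ 0.4777 -0.2702  0.012 ]
railLu [0.5612 0.2969 0.022 ]
railLd [0.5322 0.297  0.022 ]
railRu [ 0.5667 -0.0015  0.022 ]
railRd [ 0.5387 -0.0018  0.022 ]
hT [ 0.6185 -0.0358  0.096 ]
hB [ 0.4844 -0.0365  0.096 ]
knob [0.546  0.2445 0.075 ]
nose [0.5504 0.0559 0.077 ]
plateedgeT [ 0.637  -0.0013  0.037 ]
plateedgeB [ 0.4692 -0.0037  0.037 ]
ins [ 0.5975 -0.0917  0.074 ]
blk [ 0.5129 -0.1018  0.062 ]
```

Request:
play_rows([
  {"dx":15,"dy":35,"dz":0,"spin":-2,"fingers":50},
  {"dx":45,"dy":95,"dz":0,"spin":-5,"fingers":50},
  {"dx":75,"dy":160,"dz":0,"spin":-8,"fingers":50},
  {"dx":105,"dy":225,"dz":0,"spin":-11,"fingers":50},
  {"dx":135,"dy":290,"dz":0,"spin":-14,"fingers":50},
  {"dx":165,"dy":350,"dz":0,"spin":-17,"fingers":50},
  {"dx":195,"dy":415,"dz":0,"spin":-20,"fingers":50},
  {"dx":225,"dy":480,"dz":0,"spin":-23,"fingers":50},
  {"dx":245,"dy":535,"dz":-10,"spin":-25,"fingers":50},
  {"dx":257,"dy":570,"dz":-30,"spin":-25,"fingers":50},
])

```text
clock: 1.45
position: [0.544, -0.0602, 0.2706]
eef_rot: [180.0, 0.1, -179.0]
force: [2.0, -0.4, 0.5]
finger_gap: 0.571
```

Request:
play_rows([
  {"dx":0,"dy":0,"dz":0,"fingers":50},
  {"dx":0,"dy":0,"dz":-15,"fingers":50},
  {"dx":0,"dy":0,"dz":-30,"fingers":50},
  {"dx":0,"dy":0,"dz":-45,"fingers":50},
  {"dx":0,"dy":0,"dz":-55,"fingers":50},
  {"dx":0,"dy":0,"dz":-60,"fingers":50},
  {"dx":0,"dy":0,"dz":-60,"fingers":50},
  {"dx":0,"dy":0,"dz":-60,"fingers":50},
  {"dx":0,"dy":0,"dz":-60,"fingers":50},
  {"dx":0,"dy":0,"dz":-60,"fingers":50},
])

```text
invalid input
```

Run:
```python
from h import *
s=grab('scene'); o=get_obs(); print(o['clock'],o['position'],o['eef_rot'],o['force'],o['finger_gap'])
cv2.imwrite('pics/s1.png',cv2.resize(s['frame'][150:370,190:430,::-1],None,fx=2.5,fy=2.5))
```

```text
1.5 [ 0.54527699 -0.05544384  0.26752004] [ 1.79925240e+02 -5.21943856e-03 -1.78884085e+02] [ 1.30870784  3.98998186 -1.57858235] 0.5741264999381639
```

View pics/s1.png

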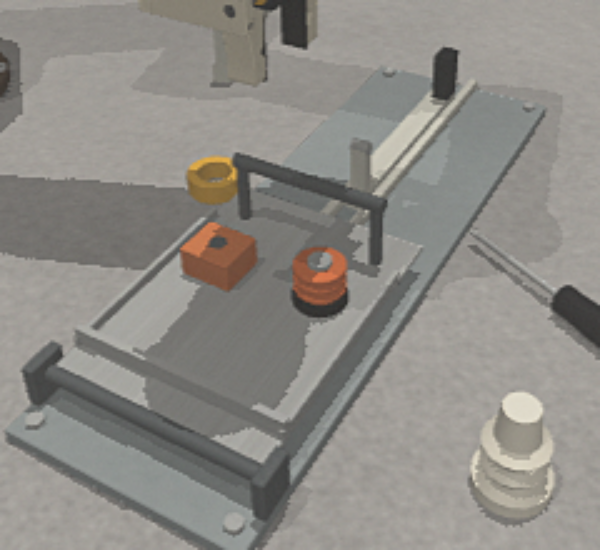

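Request:
play_rows([
  {"dx":0,"dy":0,"dz":0,"spin":0,"fingers":50},
  {"dx":0,"dy":0,"dz":-15,"spin":0,"fingers":50},
  {"dx":0,"dy":0,"dz":-30,"spin":0,"fingers":50},
  {"dx":0,"dy":0,"dz":-45,"spin":0,"fingers":50},
  {"dx":0,"dy":0,"dz":-55,"spin":0,"fingers":50},
  {"dx":0,"dy":0,"dz":-65,"spin":0,"fingers":50},
  {"dx":0,"dy":0,"dz":-70,"spin":0,"fingers":50},
  {"dx":0,"dy":0,"dz":-70,"spin":0,"fingers":50},
  {"dx":0,"dy":0,"dz":-70,"spin":0,"fingers":50},
  {"dx":0,"dy":0,"dz":-70,"spin":0,"fingers":50},
])

```text
clock: 2.75
position: [0.5433, -0.0623, 0.2003]
eef_rot: [180.0, 0.0, -179.0]
force: [-0.7, -0.4, 0.2]
finger_gap: 0.572
```

Run:
```python
from h import *
s=grab('scene'); o=get_obs(); print(o['clock'],o['position'],o['eef_rot'],o['force'],o['finger_gap'])
cv2.imwrite('pics/s2.png',cv2.resize(s['frame'][150:310,220:420,::-1],None,fx=3,fy=3))
```

```text
2.8 [ 0.54321346 -0.06230465  0.20022549] [ 1.79990342e+02  4.15488401e-02 -1.78997114e+02] [ 0.20048804 -0.31323416 -0.62181152] 0.5692683699575961
```

View pics/s2.png

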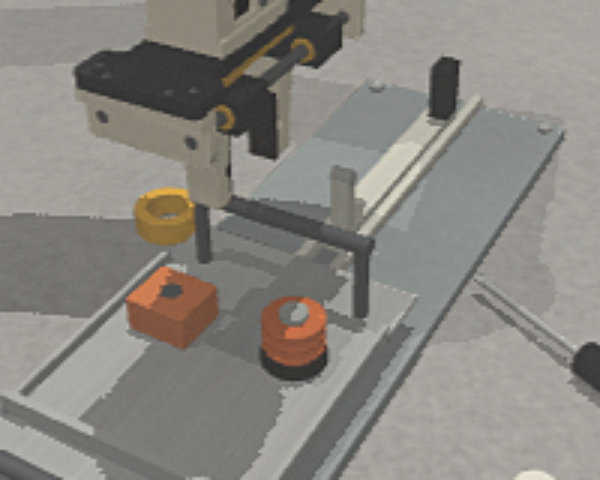

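Request:
play_rows([
  {"dx":5,"dy":12,"dz":0,"spin":0,"fingers":50},
  {"dx":10,"dy":25,"dz":0,"spin":0,"fingers":50},
  {"dx":10,"dy":25,"dz":-5,"spin":0,"fingers":50},
  {"dx":10,"dy":25,"dz":-20,"spin":0,"fingers":50},
  {"dx":10,"dy":25,"dz":-35,"spin":0,"fingers":50},
  {"dx":10,"dy":25,"dz":-48,"spin":0,"fingers":50},
  {"dx":10,"dy":25,"dz":-58,"spin":0,"fingers":50},
  {"dx":10,"dy":25,"dz":-62,"spin":0,"fingers":50},
  {"dx":10,"dy":25,"dz":-62,"spin":0,"fingers":50},
  {"dx":10,"dy":25,"dz":-62,"spin":0,"fingers":50},
])

```text
clock: 4.05
position: [0.5534, -0.0374, 0.1383]
eef_rot: [180.0, 0.0, -179.0]
force: [0.5, -0.6, 0.2]
finger_gap: 0.574
```

Request:
play_rows([
  {"dx":0,"dy":0,"dz":0,"spin":0,"fingers":40},
  {"dx":0,"dy":0,"dz":0,"spin":0,"fingers":32},
  {"dx":0,"dy":0,"dz":0,"spin":0,"fingers":26},
  {"dx":0,"dy":0,"dz":0,"spin":0,"fingers":20},
  {"dx":0,"dy":0,"dz":0,"spin":0,"fingers":16},
  {"dx":0,"dy":0,"dz":0,"spin":0,"fingers":12},
  {"dx":0,"dy":0,"dz":0,"spin":0,"fingers":8},
  {"dx":0,"dy":0,"dz":0,"spin":0,"fingers":5},
  {"dx":0,"dy":0,"dz":0,"spin":0,"fingers":5},
  {"dx":0,"dy":0,"dz":0,"spin":0,"fingers":5},
], grip_force=40)

```text
clock: 5.3
position: [0.553, -0.0386, 0.1379]
eef_rot: [-179.9, -0.0, -179.0]
force: [1.5, -8.5, -1.9]
finger_gap: 0.122
```

Run:
```python
from h import *
s=grab('scene'); o=get_obs(); print(o['clock'],o['position'],o['eef_rot'],o['force'],o['finger_gap'])
cv2.imwrite('pics/s3.png',cv2.resize(s['frame'][150:310,220:420,::-1],None,fx=3,fy=3))
import math
for t in np.arange(0,.45,.02): print(round(t,2), round(205*math.cos(t)-60*math.sin(t)-205,1), round(205*math.sin(t)+60*math.cos(t)-60,1),end='; ')
```

```text
5.35 [ 0.55305311 -0.03860215  0.13786179] [-1.79906450e+02 -2.50769442e-02 -1.78994833e+02] [ 2.45774624 -8.09713969 -0.92110387] 0.12101879086072538
0.0 0.0 0.0; 0.02 -1.2 4.1; 0.04 -2.6 8.1; 0.06 -4.0 12.2; 0.08 -5.5 16.2; 0.1 -7.0 20.2; 0.12 -8.7 24.1; 0.14 -10.4 28.0; 0.16 -12.2 31.9; 0.18 -14.1 35.7; 0.2 -16.0 39.5; 0.22 -18.0 43.3; 0.24 -20.1 47.0; 0.26 -22.3 50.7; 0.28 -24.6 54.3; 0.3 -26.9 57.9; 0.32 -29.3 61.4; 0.34 -31.7 64.9; 0.36 -34.3 68.4; 0.38 -36.9 71.8; 0.4 -39.5 75.1; 0.42 -42.3 78.4; 0.44 -45.1 81.6;
```

View pics/s3.png

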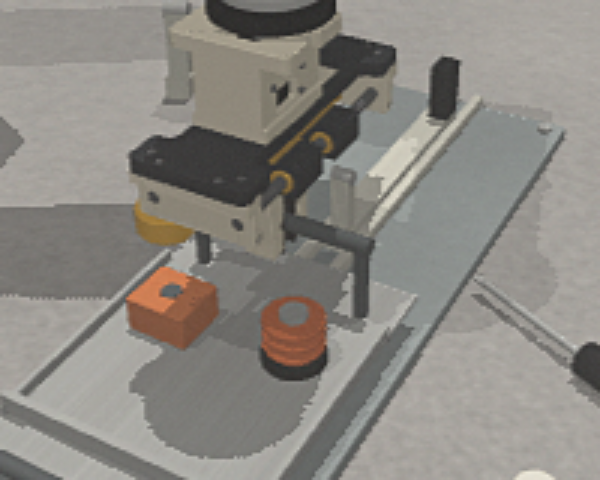

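Request:
play_rows([
  {"dx":0,"dy":-2,"dz":2,"spin":0,"fingers":5},
  {"dx":0,"dy":-3,"dz":6,"spin":0,"fingers":5},
  {"dx":0,"dy":-5,"dz":11,"spin":0,"fingers":5},
  {"dx":0,"dy":-6.5,"dz":16,"spin":0,"fingers":5},
  {"dx":0,"dy":-8,"dz":20,"spin":0,"fingers":5},
  {"dx":0,"dy":-10,"dz":25,"spin":0,"fingers":5},
  {"dx":0,"dy":-12,"dz":30,"spin":0,"fingers":5},
  {"dx":0,"dy":-14,"dz":35,"spin":0,"fingers":5},
  {"dx":0,"dy":-16,"dz":38.5,"spin":0,"fingers":5},
  {"dx":0,"dy":-17,"dz":40,"spin":0,"fingers":5},
])

```text
clock: 6.6
position: [0.5531, -0.0537, 0.176]
eef_rot: [179.9, -0.0, -179.1]
force: [6.3, 3.2, -16.9]
finger_gap: 0.121
```

```bash
cat > m.py <<'E'
from h import *
# orange centroids in both views + angle from the gripped bar
o=get_obs(); p=o['position']; y=p[1]+.2427; z=p[2]-.047-.032
print('t',round(o['clock'],2),'pos',p.round(4),'F',o['force'].round(1),'gap',round(o['finger_gap'],3),'bar y,z mm',(1e3*y).round(1),(1e3*z).round(1),'angle',round(np.arctan2(z,y)-np.arctan2(60,205),3),'r',round(1e3*np.hypot(y,z),1),'(213.6)')
for n in('scene','top'):
    f=grab(n); im=f['frame'].astype(int); m=((im[:,:,0]-im[:,:,2])>50)&(im[:,:,1]<im[:,:,0]*.6)
    k,l,s,c=cv2.connectedComponentsWithStats(m.astype(np.uint8))
    print(n,[(c[i].round(1).tolist(),int(s[i,4])) for i in range(1,k) if s[i,4]>25])
cv2.imwrite('pics/last.png',grab('scene')['frame'][130:390,180:440,::-1])
E
python3 m.py
```

```text
t 6.6 pos [ 0.5531 -0.0537  0.176 ] F [  6.3   3.2 -16.9] gap 0.121 bar y,z mm 189.0 97.0 angle 0.189 r 212.5 (213.6)
scene [([316.8, 247.0], 94), ([309.1, 256.4], 32)]
top []
```

Request:
play_rows([
  {"dx":0,"dy":-0.5,"dz":1,"spin":0,"fingers":5},
  {"dx":0,"dy":-1,"dz":2.5,"spin":0,"fingers":5},
  {"dx":0,"dy":-2,"dz":4,"spin":0,"fingers":5},
  {"dx":0,"dy":-3,"dz":6,"spin":0,"fingers":5},
  {"dx":0,"dy":-4,"dz":8,"spin":0,"fingers":5},
  {"dx":0,"dy":-5,"dz":9.5,"spin":0,"fingers":5},
  {"dx":0,"dy":-5.5,"dz":10.5,"spin":0,"fingers":5},
  {"dx":0,"dy":-6,"dz":11.5,"spin":0,"fingers":5},
  {"dx":0,"dy":-6,"dz":11.5,"spin":0,"fingers":5},
  {"dx":0,"dy":-6,"dz":11.5,"spin":0,"fingers":5},
])

```text
clock: 8.0
position: [0.5532, -0.0597, 0.1874]
eef_rot: [179.9, -0.0, -179.0]
force: [7.7, -0.1, -16.6]
finger_gap: 0.12
```

```bash
sed -i 's/m=((im.*$/m=((im[:,:,0]-im[:,:,2])>35)\&(im[:,:,1]<im[:,:,0]*.75); m[:140]=0; m[:,:200]=0; m[:,420:]=0/' m.py; python3 m.py
```

```text
t 8.0 pos [ 0.5532 -0.0597  0.1874] F [  7.7  -0.1 -16.6] gap 0.12 bar y,z mm 183.0 108.4 angle 0.25 r 212.7 (213.6)
scene [([273.3, 240.4], 581), ([314.4, 248.9], 389)]
top [([388.5, 201.4], 416)]
```

View pics/last.png

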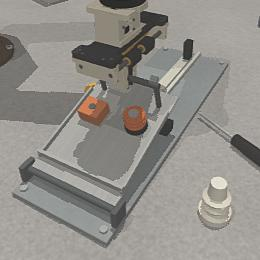

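Request:
play_rows([
  {"dx":0,"dy":-0.5,"dz":0.7,"spin":0,"fingers":5},
  {"dx":0,"dy":-1,"dz":1.5,"spin":0,"fingers":5},
  {"dx":0,"dy":-1.5,"dz":2.3,"spin":0,"fingers":5},
  {"dx":0,"dy":-2,"dz":3,"spin":0,"fingers":5},
  {"dx":0,"dy":-2.3,"dz":3.6,"spin":0,"fingers":5},
  {"dx":0,"dy":-2.3,"dz":3.6,"spin":0,"fingers":5},
  {"dx":0,"dy":-2.3,"dz":3.6,"spin":0,"fingers":5},
  {"dx":0,"dy":-2.3,"dz":3.6,"spin":0,"fingers":5},
  {"dx":0,"dy":-2.3,"dz":3.6,"spin":0,"fingers":5},
  {"dx":0,"dy":-2.3,"dz":3.6,"spin":0,"fingers":5},
])

```text
clock: 9.4
position: [0.5533, -0.0618, 0.191]
eef_rot: [179.9, -0.0, -179.0]
force: [7.3, 1.8, -16.3]
finger_gap: 0.124
```

```bash
python3 m.py
```

```text
t 9.4 pos [ 0.5533 -0.0618  0.191 ] F [  7.3   1.8 -16.3] gap 0.124 bar y,z mm 180.9 112.0 angle 0.27 r 212.7 (213.6)
scene [([272.9, 239.6], 584), ([314.0, 248.0], 400)]
top [([389.4, 201.4], 412)]
```

Request:
play_rows([
  {"dx":0,"dy":-0.5,"dz":0.7,"spin":0,"fingers":5},
  {"dx":0,"dy":-1,"dz":1.5,"spin":0,"fingers":5},
  {"dx":0,"dy":-1.5,"dz":2.3,"spin":0,"fingers":5},
  {"dx":0,"dy":-2,"dz":3,"spin":0,"fingers":5},
  {"dx":0,"dy":-2.3,"dz":3.6,"spin":0,"fingers":5},
  {"dx":0,"dy":-2.3,"dz":3.6,"spin":0,"fingers":5},
  {"dx":0,"dy":-2.3,"dz":3.6,"spin":0,"fingers":5},
  {"dx":0,"dy":-2.3,"dz":3.6,"spin":0,"fingers":5},
  {"dx":0,"dy":-2.3,"dz":3.6,"spin":0,"fingers":5},
  {"dx":0,"dy":-2.3,"dz":3.6,"spin":0,"fingers":5},
])

```text
clock: 10.8
position: [0.5533, -0.064, 0.1945]
eef_rot: [179.9, -0.0, -179.0]
force: [7.3, 1.9, -16.6]
finger_gap: 0.125
```

```bash
python3 m.py
```

```text
t 10.8 pos [ 0.5533 -0.064   0.1945] F [  7.3   1.9 -16.6] gap 0.125 bar y,z mm 178.7 115.5 angle 0.289 r 212.8 (213.6)
scene [([272.5, 238.9], 589), ([313.7, 247.3], 397)]
top [([390.0, 201.2], 403)]
```

Request:
play_rows([
  {"dx":0,"dy":-0.5,"dz":0.7,"spin":0,"fingers":5},
  {"dx":0,"dy":-1,"dz":1.5,"spin":0,"fingers":5},
  {"dx":0,"dy":-1.5,"dz":2.3,"spin":0,"fingers":5},
  {"dx":0,"dy":-2,"dz":3,"spin":0,"fingers":5},
  {"dx":0,"dy":-2.4,"dz":3.6,"spin":0,"fingers":5},
  {"dx":0,"dy":-2.4,"dz":3.6,"spin":0,"fingers":5},
  {"dx":0,"dy":-2.4,"dz":3.6,"spin":0,"fingers":5},
  {"dx":0,"dy":-2.4,"dz":3.6,"spin":0,"fingers":5},
  {"dx":0,"dy":-2.4,"dz":3.6,"spin":0,"fingers":5},
  {"dx":0,"dy":-2.4,"dz":3.6,"spin":0,"fingers":5},
])

```text
clock: 12.2
position: [0.5533, -0.0663, 0.1981]
eef_rot: [179.9, -0.0, -179.0]
force: [7.7, 2.3, -16.5]
finger_gap: 0.124
```

```bash
python3 m.py
```

```text
t 12.2 pos [ 0.5533 -0.0663  0.1981] F [  7.7   2.3 -16.5] gap 0.124 bar y,z mm 176.4 119.1 angle 0.309 r 212.9 (213.6)
scene [([272.0, 238.1], 590), ([313.3, 246.5], 405)]
top [([390.6, 200.9], 432)]
```

Request:
play_rows([
  {"dx":0,"dy":-0.5,"dz":0.7,"spin":0,"fingers":5},
  {"dx":0,"dy":-1,"dz":1.5,"spin":0,"fingers":5},
  {"dx":0,"dy":-1.5,"dz":2.3,"spin":0,"fingers":5},
  {"dx":0,"dy":-2,"dz":3,"spin":0,"fingers":5},
  {"dx":0,"dy":-2.5,"dz":3.6,"spin":0,"fingers":5},
  {"dx":0,"dy":-2.5,"dz":3.6,"spin":0,"fingers":5},
  {"dx":0,"dy":-2.5,"dz":3.6,"spin":0,"fingers":5},
  {"dx":0,"dy":-2.5,"dz":3.6,"spin":0,"fingers":5},
  {"dx":0,"dy":-2.5,"dz":3.6,"spin":0,"fingers":5},
  {"dx":0,"dy":-2.5,"dz":3.6,"spin":0,"fingers":5},
])

```text
clock: 13.6
position: [0.5534, -0.0687, 0.2017]
eef_rot: [179.9, -0.0, -179.0]
force: [8.0, 3.3, -16.4]
finger_gap: 0.126
```

```bash
python3 m.py
```

```text
t 13.6 pos [ 0.5534 -0.0687  0.2017] F [  8.    3.3 -16.4] gap 0.126 bar y,z mm 174.0 122.7 angle 0.33 r 212.9 (213.6)
scene [([313.0, 245.8], 404), ([248.8, 270.7], 676)]
top [([418.5, 201.6], 42)]
```

Request:
play_rows([
  {"dx":0,"dy":0,"dz":0,"spin":0,"fingers":5},
  {"dx":0,"dy":0,"dz":0,"spin":0,"fingers":5},
  {"dx":0,"dy":0,"dz":0,"spin":0,"fingers":5},
  {"dx":0,"dy":0,"dz":0,"spin":0,"fingers":5},
  {"dx":0,"dy":0,"dz":0,"spin":0,"fingers":5},
  {"dx":0,"dy":0,"dz":0,"spin":0,"fingers":5},
  {"dx":0,"dy":0,"dz":0,"spin":0,"fingers":5},
  {"dx":0,"dy":0,"dz":0,"spin":0,"fingers":5},
  {"dx":0,"dy":0,"dz":0,"spin":0,"fingers":5},
  {"dx":0,"dy":0,"dz":0,"spin":0,"fingers":5},
])

```text
clock: 15.0
position: [0.5534, -0.0687, 0.2018]
eef_rot: [179.9, -0.0, -179.0]
force: [7.3, 2.3, -16.2]
finger_gap: 0.125
```

```bash
cat >> m.py <<'E'
import sys
def plate(th,x,y,z):
    Y=-.240+y*np.cos(th)-z*np.sin(th); Z=.032+y*np.sin(th)+z*np.cos(th); a=np.radians(1.05)
    return np.array([.5532+x*np.cos(a)-Y*np.sin(a), -.0027+x*np.sin(a)+Y*np.cos(a), Z])
f=grab('scene')
print('block at stop expected', np.round(proj(f,plate(.33,-.04,.053,.0175)),1))
E
python3 m.py; python3 -c "
import cv2;i=cv2.imread('pics/last.png');cv2.imwrite('pics/stop.png',cv2.resize(i,None,fx=2.3,fy=2.3))"
```

```text
t 15.0 pos [ 0.5534 -0.0687  0.2018] F [  7.3   2.3 -16.2] gap 0.125 bar y,z mm 174.0 122.8 angle 0.33 r 212.9 (213.6)
scene [([313.0, 245.8], 403), ([244.9, 276.3], 646)]
top []
block at stop expected [245.  275.9]
```

View pics/stop.png

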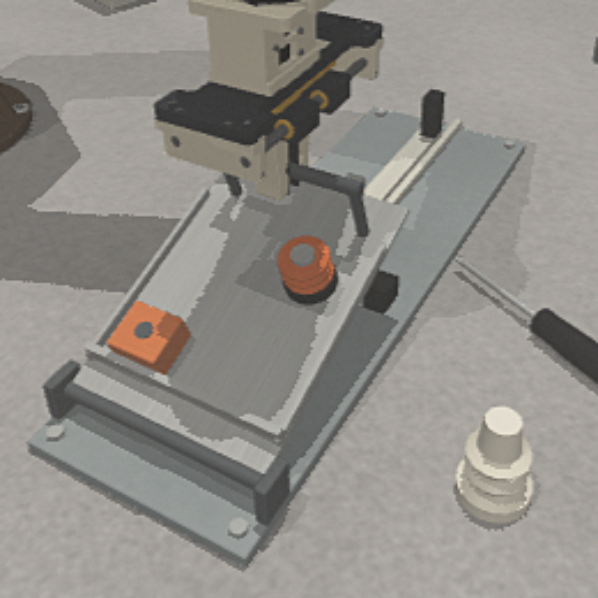

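Request:
play_rows([
  {"dx":0,"dy":0,"dz":-0.5,"spin":0,"fingers":5},
  {"dx":0,"dy":0,"dz":-1,"spin":0,"fingers":5},
  {"dx":0,"dy":0,"dz":-1.5,"spin":0,"fingers":5},
  {"dx":0,"dy":0,"dz":-1.5,"spin":0,"fingers":10},
  {"dx":0,"dy":0,"dz":-1.5,"spin":0,"fingers":14},
  {"dx":0,"dy":0,"dz":-1.5,"spin":0,"fingers":20},
  {"dx":0,"dy":0,"dz":-1.5,"spin":0,"fingers":28},
  {"dx":0,"dy":0,"dz":-1.5,"spin":0,"fingers":36},
  {"dx":0,"dy":0,"dz":-1.5,"spin":0,"fingers":40},
  {"dx":0,"dy":0,"dz":-1.5,"spin":0,"fingers":40},
])

```text
clock: 16.45
position: [0.553, -0.0699, 0.2023]
eef_rot: [-180.0, 0.0, -179.0]
force: [-0.0, 0.3, -0.6]
finger_gap: 0.453
```

Request:
play_rows([
  {"dx":0,"dy":0,"dz":5,"spin":0,"fingers":40},
  {"dx":0,"dy":0,"dz":15,"spin":0,"fingers":40},
  {"dx":0,"dy":0,"dz":30,"spin":0,"fingers":40},
  {"dx":0,"dy":10,"dz":45,"spin":0,"fingers":40},
  {"dx":0,"dy":40,"dz":55,"spin":6,"fingers":40},
  {"dx":0,"dy":80,"dz":60,"spin":15,"fingers":40},
  {"dx":0,"dy":120,"dz":60,"spin":25,"fingers":40},
  {"dx":0,"dy":165,"dz":60,"spin":35,"fingers":40},
  {"dx":0,"dy":210,"dz":60,"spin":45,"fingers":40},
  {"dx":0,"dy":250,"dz":60,"spin":55,"fingers":40},
])

```text
clock: 17.7
position: [0.5528, 0.1824, 0.2635]
eef_rot: [-180.0, 0.1, -123.6]
force: [0.5, -0.3, 0.3]
finger_gap: 0.455
```

```bash
python3 m.py
```

```text
t 17.7 pos [0.5528 0.1824 0.2635] F [ 0.5 -0.3  0.3] gap 0.455 bar y,z mm 425.1 184.5 angle 0.125 r 463.4 (213.6)
scene [([313.0, 245.8], 401), ([244.9, 276.3], 645)]
top [([387.9, 159.0], 296)]
block at stop expected [245.  275.9]
```

Request:
play_rows([
  {"dx":-1,"dy":20,"dz":0,"spin":8,"fingers":50},
  {"dx":-2,"dy":40,"dz":0,"spin":18,"fingers":50},
  {"dx":-4,"dy":60,"dz":0,"spin":28,"fingers":50},
  {"dx":-4,"dy":65,"dz":-10,"spin":35,"fingers":50},
  {"dx":-4,"dy":65,"dz":-30,"spin":35,"fingers":50},
  {"dx":-4,"dy":65,"dz":-50,"spin":35,"fingers":50},
  {"dx":-4,"dy":65,"dz":-65,"spin":35,"fingers":50},
  {"dx":-4,"dy":65,"dz":-75,"spin":35,"fingers":50},
  {"dx":-4,"dy":65,"dz":-80,"spin":35,"fingers":50},
  {"dx":-4,"dy":65,"dz":-80,"spin":35,"fingers":50},
])

```text
clock: 19.15
position: [0.5491, 0.2451, 0.1823]
eef_rot: [180.0, -0.0, -89.0]
force: [0.0, 0.1, -0.7]
finger_gap: 0.573
```

Run:
```python
from h import *
s=grab('scene'); o=get_obs(); print(o['clock'],o['position'],o['eef_rot'],o['force'],o['finger_gap'])
cv2.imwrite('pics/s5.png',cv2.resize(s['frame'][110:250,290:450,::-1],None,fx=4,fy=4))
```

```text
19.2 [0.54929003 0.24522673 0.18262314] [-1.79972904e+02  1.08650497e-02 -8.90007295e+01] [-0.62656646 -0.1400088   0.44160712] 0.5713283605841588
```

View pics/s5.png

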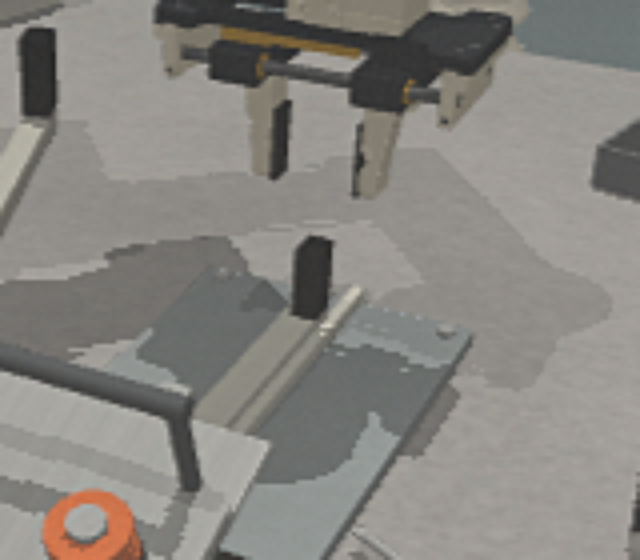

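Request:
play_rows([
  {"dx":0,"dy":0,"dz":-10,"spin":0,"fingers":50},
  {"dx":0,"dy":0,"dz":-25,"spin":0,"fingers":50},
  {"dx":0,"dy":0,"dz":-40,"spin":0,"fingers":50},
  {"dx":0,"dy":0,"dz":-55,"spin":0,"fingers":50},
  {"dx":0,"dy":0,"dz":-68,"spin":0,"fingers":50},
  {"dx":0,"dy":0,"dz":-76,"spin":0,"fingers":50},
  {"dx":0,"dy":0,"dz":-78,"spin":0,"fingers":50},
  {"dx":0,"dy":0,"dz":-78,"spin":0,"fingers":50},
  {"dx":0,"dy":0,"dz":-78,"spin":0,"fingers":50},
  {"dx":0,"dy":0,"dz":-78,"spin":0,"fingers":50},
])

```text
clock: 20.45
position: [0.5492, 0.2453, 0.1047]
eef_rot: [-180.0, 0.0, -89.0]
force: [0.8, -0.3, -1.1]
finger_gap: 0.571
```

Request:
play_rows([
  {"dx":0,"dy":0,"dz":0,"spin":0,"fingers":42},
  {"dx":0,"dy":0,"dz":0,"spin":0,"fingers":36},
  {"dx":0,"dy":0,"dz":0,"spin":0,"fingers":30},
  {"dx":0,"dy":0,"dz":0,"spin":0,"fingers":25},
  {"dx":0,"dy":0,"dz":0,"spin":0,"fingers":20},
  {"dx":0,"dy":0,"dz":0,"spin":0,"fingers":16},
  {"dx":0,"dy":0,"dz":0,"spin":0,"fingers":12},
  {"dx":0,"dy":0,"dz":0,"spin":0,"fingers":12},
  {"dx":0,"dy":0,"dz":0,"spin":0,"fingers":12},
  {"dx":0,"dy":0,"dz":0,"spin":0,"fingers":12},
], grip_force=20)

```text
clock: 21.7
position: [0.5491, 0.2452, 0.1042]
eef_rot: [-180.0, 0.0, -89.0]
force: [0.9, -0.1, -0.4]
finger_gap: 0.203
```

Request:
play_rows([
  {"dx":0.1,"dy":-5,"dz":0,"spin":0,"fingers":12},
  {"dx":0.4,"dy":-20,"dz":0,"spin":0,"fingers":12},
  {"dx":0.7,"dy":-38,"dz":0,"spin":0,"fingers":12},
  {"dx":1,"dy":-56,"dz":0,"spin":0,"fingers":12},
  {"dx":1.4,"dy":-74,"dz":0,"spin":0,"fingers":12},
  {"dx":1.7,"dy":-92,"dz":0,"spin":0,"fingers":12},
  {"dx":2,"dy":-110,"dz":0,"spin":0,"fingers":12},
  {"dx":2.4,"dy":-125,"dz":0,"spin":0,"fingers":12},
  {"dx":2.6,"dy":-135,"dz":0,"spin":0,"fingers":12},
  {"dx":2.7,"dy":-140,"dz":0,"spin":0,"fingers":12},
])

```text
clock: 22.95
position: [0.5518, 0.1045, 0.1042]
eef_rot: [180.0, 0.0, -89.0]
force: [-0.6, 0.9, -0.1]
finger_gap: 0.205
```

```bash
python3 m.py
```

```text
t 22.95 pos [0.5518 0.1045 0.1042] F [-0.6  0.9 -0.1] gap 0.205 bar y,z mm 347.2 25.2 angle -0.212 r 348.2 (213.6)
scene [([313.0, 245.7], 403), ([244.9, 276.3], 645)]
top [([387.9, 159.0], 296)]
block at stop expected [245.  275.9]
```

Request:
play_rows([
  {"dx":0,"dy":-1.5,"dz":0,"spin":0,"fingers":12},
  {"dx":0,"dy":-3,"dz":0,"spin":0,"fingers":12},
  {"dx":0.1,"dy":-4.5,"dz":0,"spin":0,"fingers":12},
  {"dx":0.1,"dy":-6,"dz":0,"spin":0,"fingers":12},
  {"dx":0.1,"dy":-7.5,"dz":0,"spin":0,"fingers":12},
  {"dx":0.2,"dy":-9,"dz":0,"spin":0,"fingers":12},
  {"dx":0.2,"dy":-10.5,"dz":0,"spin":0,"fingers":12},
  {"dx":0.2,"dy":-12,"dz":0,"spin":0,"fingers":12},
  {"dx":0.3,"dy":-13.5,"dz":0,"spin":0,"fingers":12},
  {"dx":0.3,"dy":-15,"dz":0,"spin":0,"fingers":12},
])

```text
clock: 24.4
position: [0.5521, 0.09, 0.1043]
eef_rot: [-180.0, 0.0, -89.0]
force: [0.6, 1.8, -0.6]
finger_gap: 0.204
```

Request:
play_rows([
  {"dx":0,"dy":-0.2,"dz":0,"spin":0,"fingers":12},
  {"dx":0,"dy":-0.4,"dz":0,"spin":0,"fingers":12},
  {"dx":0,"dy":-0.6,"dz":0,"spin":0,"fingers":12},
  {"dx":0,"dy":-0.8,"dz":0,"spin":0,"fingers":12},
  {"dx":0,"dy":-1,"dz":0,"spin":0,"fingers":12},
  {"dx":0,"dy":-1.2,"dz":0,"spin":0,"fingers":12},
  {"dx":0,"dy":-1.4,"dz":0,"spin":0,"fingers":12},
  {"dx":0,"dy":-1.6,"dz":0,"spin":0,"fingers":12},
  {"dx":0,"dy":-1.8,"dz":0,"spin":0,"fingers":12},
  {"dx":0,"dy":-2,"dz":0,"spin":0,"fingers":12},
])

```text
clock: 25.65
position: [0.5521, 0.0881, 0.1042]
eef_rot: [180.0, -0.0, -89.0]
force: [-0.9, 1.5, 0.4]
finger_gap: 0.202
```

Request:
play_rows([
  {"dx":0,"dy":-0.2,"dz":0,"spin":0,"fingers":12},
  {"dx":0,"dy":-0.4,"dz":0,"spin":0,"fingers":12},
  {"dx":0,"dy":-0.6,"dz":0,"spin":0,"fingers":12},
  {"dx":0,"dy":-0.8,"dz":0,"spin":0,"fingers":12},
  {"dx":0,"dy":-0.9,"dz":0,"spin":0,"fingers":12},
  {"dx":0,"dy":-1,"dz":0,"spin":0,"fingers":12},
  {"dx":0,"dy":-1.1,"dz":0,"spin":0,"fingers":12},
  {"dx":0,"dy":-1.2,"dz":0,"spin":0,"fingers":12},
  {"dx":0,"dy":-1.3,"dz":0,"spin":0,"fingers":12},
  {"dx":0,"dy":-1.4,"dz":0,"spin":0,"fingers":12},
])

```text
clock: 26.9
position: [0.5521, 0.0867, 0.1043]
eef_rot: [-180.0, -0.0, -89.0]
force: [0.2, 1.6, 0.3]
finger_gap: 0.207
```

Request:
play_rows([
  {"dx":0,"dy":-0.2,"dz":0,"spin":0,"fingers":12},
  {"dx":0,"dy":-0.4,"dz":0,"spin":0,"fingers":12},
  {"dx":0,"dy":-0.6,"dz":0,"spin":0,"fingers":12},
  {"dx":0,"dy":-0.8,"dz":0,"spin":0,"fingers":12},
  {"dx":0,"dy":-0.9,"dz":0,"spin":0,"fingers":12},
  {"dx":0,"dy":-1,"dz":0,"spin":0,"fingers":12},
  {"dx":0,"dy":-1,"dz":0,"spin":0,"fingers":12},
  {"dx":0,"dy":-1,"dz":0,"spin":0,"fingers":12},
  {"dx":0,"dy":-1,"dz":0,"spin":0,"fingers":12},
  {"dx":0,"dy":-1,"dz":0,"spin":0,"fingers":12},
])

```text
clock: 28.15
position: [0.552, 0.0857, 0.1042]
eef_rot: [180.0, -0.0, -89.0]
force: [0.5, 2.2, -0.0]
finger_gap: 0.204
```

Request:
play_rows([
  {"dx":0,"dy":-0.2,"dz":0,"spin":0,"fingers":12},
  {"dx":0,"dy":-0.4,"dz":0,"spin":0,"fingers":12},
  {"dx":0,"dy":-0.6,"dz":0,"spin":0,"fingers":12},
  {"dx":0,"dy":-0.8,"dz":0,"spin":0,"fingers":12},
  {"dx":0,"dy":-0.9,"dz":0,"spin":0,"fingers":12},
  {"dx":0,"dy":-1,"dz":0,"spin":0,"fingers":12},
  {"dx":0,"dy":-1.1,"dz":0,"spin":0,"fingers":12},
  {"dx":0,"dy":-1.2,"dz":0,"spin":0,"fingers":12},
  {"dx":0,"dy":-1.3,"dz":0,"spin":0,"fingers":12},
  {"dx":0,"dy":-1.3,"dz":0,"spin":0,"fingers":12},
])

```text
clock: 29.4
position: [0.552, 0.0844, 0.1043]
eef_rot: [180.0, -0.0, -89.0]
force: [-0.3, 0.7, -0.4]
finger_gap: 0.203
```

Request:
play_rows([
  {"dx":0,"dy":-0.2,"dz":0,"spin":0,"fingers":12},
  {"dx":0,"dy":-0.4,"dz":0,"spin":0,"fingers":12},
  {"dx":0,"dy":-0.6,"dz":0,"spin":0,"fingers":12},
  {"dx":0,"dy":-0.8,"dz":0,"spin":0,"fingers":12},
  {"dx":0,"dy":-0.9,"dz":0,"spin":0,"fingers":12},
  {"dx":0,"dy":-1,"dz":0,"spin":0,"fingers":12},
  {"dx":0,"dy":-1.1,"dz":0,"spin":0,"fingers":12},
  {"dx":0,"dy":-1.2,"dz":0,"spin":0,"fingers":12},
  {"dx":0,"dy":-1.2,"dz":0,"spin":0,"fingers":12},
  {"dx":0,"dy":-1.2,"dz":0,"spin":0,"fingers":12},
])

```text
clock: 30.65
position: [0.5521, 0.0832, 0.1042]
eef_rot: [180.0, -0.0, -89.0]
force: [0.5, 0.9, 0.0]
finger_gap: 0.201
```

Request:
play_rows([
  {"dx":0,"dy":-0.2,"dz":0,"spin":0,"fingers":12},
  {"dx":0,"dy":-0.4,"dz":0,"spin":0,"fingers":12},
  {"dx":0,"dy":-0.6,"dz":0,"spin":0,"fingers":12},
  {"dx":0,"dy":-0.8,"dz":0,"spin":0,"fingers":12},
  {"dx":0,"dy":-0.9,"dz":0,"spin":0,"fingers":12},
  {"dx":0,"dy":-1,"dz":0,"spin":0,"fingers":12},
  {"dx":0,"dy":-1,"dz":0,"spin":0,"fingers":12},
  {"dx":0,"dy":-1,"dz":0,"spin":0,"fingers":12},
  {"dx":0,"dy":-1,"dz":0,"spin":0,"fingers":12},
  {"dx":0,"dy":-1,"dz":0,"spin":0,"fingers":12},
])

```text
clock: 31.9
position: [0.5521, 0.0823, 0.1042]
eef_rot: [-180.0, 0.0, -89.0]
force: [0.4, 1.5, 0.1]
finger_gap: 0.204
```

Request:
play_rows([
  {"dx":0,"dy":-0.2,"dz":0,"spin":0,"fingers":12},
  {"dx":0,"dy":-0.4,"dz":0,"spin":0,"fingers":12},
  {"dx":0,"dy":-0.6,"dz":0,"spin":0,"fingers":12},
  {"dx":0,"dy":-0.8,"dz":0,"spin":0,"fingers":12},
  {"dx":0,"dy":-0.9,"dz":0,"spin":0,"fingers":12},
  {"dx":0,"dy":-1,"dz":0,"spin":0,"fingers":12},
  {"dx":0,"dy":-1,"dz":0,"spin":0,"fingers":12},
  {"dx":0,"dy":-1,"dz":0,"spin":0,"fingers":12},
  {"dx":0,"dy":-1,"dz":0,"spin":0,"fingers":12},
  {"dx":0,"dy":-1,"dz":0,"spin":0,"fingers":12},
])

```text
clock: 33.15
position: [0.5523, 0.0818, 0.1043]
eef_rot: [-180.0, 0.0, -89.0]
force: [-0.6, 5.4, -0.8]
finger_gap: 0.206
```

Request:
play_rows([
  {"dx":0,"dy":-0.1,"dz":0,"spin":0,"fingers":12},
  {"dx":0,"dy":-0.2,"dz":0,"spin":0,"fingers":12},
  {"dx":0,"dy":-0.3,"dz":0,"spin":0,"fingers":12},
  {"dx":0,"dy":-0.4,"dz":0,"spin":0,"fingers":12},
  {"dx":0,"dy":-0.4,"dz":0,"spin":0,"fingers":12},
  {"dx":0,"dy":-0.4,"dz":0,"spin":0,"fingers":12},
  {"dx":0,"dy":-0.4,"dz":0,"spin":0,"fingers":12},
  {"dx":0,"dy":-0.4,"dz":0,"spin":0,"fingers":12},
  {"dx":0,"dy":-0.4,"dz":0,"spin":0,"fingers":12},
  {"dx":0,"dy":-0.4,"dz":0,"spin":0,"fingers":12},
])

```text
clock: 34.4
position: [0.5524, 0.0817, 0.1043]
eef_rot: [-179.9, 0.1, -89.0]
force: [-0.6, 7.9, 0.4]
finger_gap: 0.204
```

```bash
python3 m.py; python3 -c "
from h import *
for i in range(4): grab('scene');print(get_obs()['force'].round(2),get_obs()['position'].round(4))"
```

```text
t 34.4 pos [0.5524 0.0817 0.1043] F [-0.6  7.9  0.4] gap 0.204 bar y,z mm 324.4 25.3 angle -0.207 r 325.4 (213.6)
scene [([313.0, 245.7], 404), ([244.9, 276.3], 646)]
top [([387.9, 159.0], 297)]
block at stop expected [245.  275.9]
[-0.66  8.22 -0.93] [0.5524 0.0817 0.1044]
[-0.04  7.42 -1.42] [0.5524 0.0817 0.1043]
[-1.8   7.62 -0.11] [0.5524 0.0817 0.1043]
[-0.63  7.83 -1.05] [0.5524 0.0817 0.1043]
```

Request:
play_rows([
  {"dx":0,"dy":-0.1,"dz":0,"spin":0,"fingers":12},
  {"dx":0,"dy":-0.2,"dz":0,"spin":0,"fingers":12},
  {"dx":0,"dy":-0.2,"dz":0,"spin":0,"fingers":12},
  {"dx":0,"dy":-0.2,"dz":0,"spin":0,"fingers":12},
  {"dx":0,"dy":-0.2,"dz":0,"spin":0,"fingers":12},
  {"dx":0,"dy":-0.2,"dz":0,"spin":0,"fingers":12},
  {"dx":0,"dy":-0.2,"dz":0,"spin":0,"fingers":12},
  {"dx":0,"dy":-0.2,"dz":0,"spin":0,"fingers":12},
  {"dx":0,"dy":-0.2,"dz":0,"spin":0,"fingers":12},
  {"dx":0,"dy":-0.2,"dz":0,"spin":0,"fingers":12},
])

```text
clock: 36.05
position: [0.5524, 0.0817, 0.1044]
eef_rot: [-179.9, 0.1, -89.0]
force: [-1.1, 8.6, 0.6]
finger_gap: 0.206
```

Request:
play_rows([
  {"dx":0,"dy":0,"dz":0,"spin":0,"fingers":12},
  {"dx":0,"dy":0.2,"dz":0,"spin":0,"fingers":12},
  {"dx":0,"dy":0.4,"dz":0,"spin":0,"fingers":12},
  {"dx":0,"dy":0.6,"dz":0,"spin":0,"fingers":12},
  {"dx":0,"dy":0.7,"dz":0,"spin":0,"fingers":17},
  {"dx":0,"dy":0.7,"dz":0,"spin":0,"fingers":20},
  {"dx":0,"dy":0.7,"dz":0,"spin":0,"fingers":26},
  {"dx":0,"dy":0.7,"dz":0,"spin":0,"fingers":34},
  {"dx":0,"dy":0.7,"dz":0,"spin":0,"fingers":44},
  {"dx":0,"dy":0.7,"dz":0,"spin":0,"fingers":50},
])

```text
clock: 37.3
position: [0.5521, 0.0813, 0.1042]
eef_rot: [180.0, -0.0, -89.0]
force: [0.9, -0.9, 0.3]
finger_gap: 0.537
```

Request:
play_rows([
  {"dx":0,"dy":0,"dz":0,"spin":0,"fingers":50},
  {"dx":0,"dy":0,"dz":5,"spin":0,"fingers":50},
  {"dx":0,"dy":0,"dz":15,"spin":0,"fingers":50},
  {"dx":0,"dy":0,"dz":30,"spin":0,"fingers":50},
  {"dx":0,"dy":5,"dz":50,"spin":0,"fingers":50},
  {"dx":0,"dy":20,"dz":75,"spin":0,"fingers":50},
  {"dx":0,"dy":45,"dz":100,"spin":0,"fingers":50},
  {"dx":0,"dy":70,"dz":120,"spin":0,"fingers":50},
  {"dx":0,"dy":90,"dz":130,"spin":0,"fingers":50},
  {"dx":0,"dy":90,"dz":130,"spin":0,"fingers":50},
])

```text
clock: 38.55
position: [0.5523, 0.1727, 0.2353]
eef_rot: [-179.9, 0.1, -88.9]
force: [-0.3, -0.1, -0.1]
finger_gap: 0.571
```

```bash
python3 m.py; python3 -c "
import cv2
from h import *
f=grab('scene');cv2.imwrite('pics/end.png',cv2.resize(f['frame'][130:390,180:440,::-1],None,fx=2.3,fy=2.3))
a=np.radians(1.05)
# knob top centre expected if the gauge has not moved (grip point world y ~.0817 )
print(np.round(proj(f,[.5517,.0817,.075]),1))"
```

```text
t 38.55 pos [0.5523 0.1727 0.2353] F [-0.3 -0.1 -0.1] gap 0.571 bar y,z mm 415.4 156.3 angle 0.075 r 443.8 (213.6)
scene [([313.0, 245.7], 404), ([244.9, 276.3], 645)]
top [([387.9, 159.0], 297)]
block at stop expected [245.  275.9]
[339.5 200.1]
```

View pics/end.png

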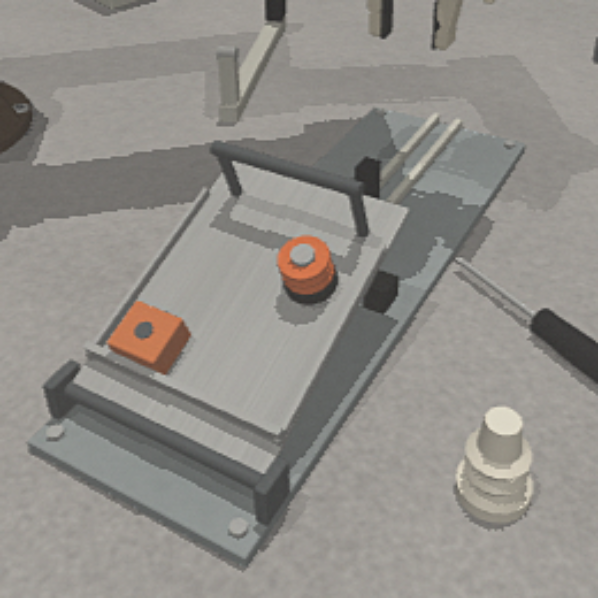

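```bash
python3 -c "
from h import *
print(ticket.job_done())"
```

```text
the job is handed in; nothing more can be done
None
```

I raised the plate by its handle in steps of about 0.02 rad. The block slipped between 0.31 and 0.33 rad and slid to the stop, and I left the plate standing at about 0.33 rad. I then slid the middle-sized gauge under the plate until its nose met the underside and held a wrist push of about 8 to 8.6 N. Drag had measured about 1.5 N, so I put the nose force at about 6 to 9 N. I then let go and handed the job in at about 39 s.

**Last checks:**
- **Block:** it sits within half a pixel of the expected stop position, at pixel (244.9, 276.3) against (245.0, 275.9).
- **Insulator and plate:** the insulator's pixel has not moved since the plate stopped, so neither has slipped.
- **Gauge:** the knob is where I released it, within half a pixel, and the robot is clear of everything.
- **Bystanders:** the screwdriver and bushing look undisturbed. The collar was out of the last view, but the arm never went low near it.

No check failed. The nose force was not measured directly; I worked it out from wrist force minus drag. The hand-in reported no verdict.

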